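# Turn a cover plate over against the inspection plate's edge

## Task

Turn the flat aluminium cover plate over so that its plain face is up, without gripping it or picking it up: with the fingertips push it flat along the bench against the front edge of the low dark steel inspection plate, tip it up there until it stands on its front edge and flips over onto the inspection plate. Then push it on until it lies flat wholly on the inspection plate with nothing overhanging, let go, and leave everything else where it is.

Things in the scene. Friction and masses are not known exactly. Their poses are not given: they have to be found in the camera images.
- stage: Fixed dark steel inspection plate on the bench, 200 mm deep (its x), 360 mm wide (its y), 14 mm high. Origin at bench level, in the middle of the foot of its sharp, straight front edge, an upright 14 mm face towards the robot; x points away from the robot over the plate, y left along the edge, z up. A fixed dial gauge on a 184 mm post fills its far left corner (x over 135, y over 45 mm).
- cover: Loose flat aluminium cover plate, 70 mm (its x) by 100 mm (its y), 8 mm thick, 0.11 to 0.2 kg, square edges. Origin in the centre of its plain underside; z points out of the face that is up at the start (four countersunk holes and a ring mark, all flush). It starts flat on the bench in front of the stage, its x roughly (15 deg) along the stage's x, front edge 20 to 75 mm away.
- cover_front (a point): Middle of the cover's front edge face (x 35, half thickness): the long edge facing the stage at first, nearest the robot after the flip. With it against the stage, fingertips pressed on the back edge face (5 to 15 N) and moved up raise the back edge by friction (0.6 or more); the cover turns about its front edge and, past upright, falls onto the stage.
- cover_front_left (a point): Left end of that front edge (x 35, y 50, half thickness)
- cover_front_right (a point): Right end of that front edge (x 35, y -50, half thickness)
- ring_gauge: Bystander: steel ring 54 mm across, 18 mm high, on the left part of the stage; origin under its centre
- vee_block: Bystander: steel vee block 45 x 40 x 32 mm on the right part of the stage; origin under its centre
- plug_gauge: Bystander: steel plug gauge standing on the bench left of the cover plate, 28 mm across, 65 mm high; origin under its centre
- micrometer: Bystander: micrometer lying on the bench to the right, about 60 x 140 x 16 mm; origin under its spindle
- screwdriver: Bystander: screwdriver lying on the bench to the left
- oil_can: Bystander: white can 48 mm across, 100 mm high, on the bench to the right of the stage; origin under its centre
- parts_tray: Bystander: blue tray 150 x 110 x 40 mm on the bench to the left of the stage; origin under its centre

How it is judged (in metres and radians):
On the way, in this order (a step that is already met when the one before it is completed fails the run):
1. the cover plate has been pushed flat along the bench until its front edge is against the stage's front edge (x of cover_front in the frame of stage above -0.012 m and angle between cover's own z axis and vertical below 0.25 rad and height (world z) of cover_front below 0.014 m), for 0.05 s.
2. the cover plate stands up on its front edge at the stage's edge (angle between cover's own z axis and vertical between 1.2 and 2 rad and height (world z) of cover_front below 0.025 m and x of cover_front in the frame of stage between -0.03 and 0.03 m), for 0.02 s.
At the end, for the whole second after the job is handed in: The cover plate lies still, flat and upside down (within 5 degrees) on the stage, its near edge nowhere more than 2 mm in front of the stage's front edge, and the fingers are off it (angle between cover's own z axis and vertical above 3.05 rad and height (world z) of cover between 0.018 and 0.026 m and x of each of cover_front_left, cover_front_right in the frame of stage above -0.002 m and x of cover in the frame of stage between 0.03 and 0.166 m and y of cover in the frame of stage between -0.14 and 0.14 m and linear speed of cover below 0.01 m/s and contact force between the fingers and cover below 0.05 N); the robot touches nothing.
It fails at once if the cover plate is lifted clear before it has stood up: its front edge rises more than 20 mm above the bench while away from the stage's edge (height (world z) of cover_front above 0.02 m and x of cover_front in the frame of stage below -0.02 m and angle between cover's own z axis and vertical below 1.2 rad).
It fails at once if the cover plate is lifted: its front edge rises more than 45 mm above the bench (height (world z) of cover_front above 0.045 m).
It fails at once if the cover plate is lifted: its middle rises more than 70 mm above the bench (height (world z) of cover above 0.07 m).
It fails at once if the cover plate is carried flat, more than 35 mm above the bench (height (world z) of cover above 0.035 m and (angle between cover's own z axis and vertical below 0.3 rad or angle between cover's own z axis and vertical above 2.84 rad)).
It fails at once if a bystander is moved more than 15 mm (distance of any of ring_gauge, vee_block, plug_gauge, micrometer, screwdriver, oil_can, parts_tray from where it was at the start of the episode above 0.015 m).
It also fails if it takes over 64 s, if anything falls off the work surface, if the arm or the gripper's body presses on something with over 40 N, if the wrist force passes 120 N, or if a joint passes its speed limit or range.

## Robot

A 6-joint arm with a two-finger parallel gripper is mounted at the origin on the work surface. World frame = base frame: x ahead of the robot, y to its left, z up, the work surface at z = 0. Lengths are in mm, angles in rad, forces in N, time in s.
With the tool pointing down it reaches from about 300 to 775 mm from the base axis. Payload 14.6 kg.
Tool frame: the origin (TCP) lies midway between the tips of the shut fingers; the grasp point (between the pads) lies behind it (manip.grip_depth is the z of the grasp point in the tool frame, in mm); z points along the fingers, y is the line along which they close (so a half turn about z gives the same grasp; the last joint's range is limited). The gripper opens to 94 mm and grips with 3 to 60 N. Pads are 16 mm wide; open, the fingers measure 119 mm over their backs; the gripper's body (75 mm by 177 mm) begins 78 mm behind the grasp point.
Start: joints at [1.25, 0.3, 1.521, -0, 1.321, -0.067], TCP at [138.094, 532.371, 205.446] pointing down, gripper open.
Joint ranges: [-3.03, 3.03], [-0.79, 2.21], [0.23, 2.52], [-1.04, 4.18], [0, 3.07], [-2.55, 2.55]. Speed limits (rad/s): [2.22, 2.22, 2.57, 3.14, 3.14, 3.14].

## Interface

Orientations are given as [roll, pitch, yaw] about the fixed x, y, z axes, in that order (R = Rz(yaw) Ry(pitch) Rx(roll)).
In Python, from cell import manip gives the robot as it stands.
- The arm moves only by the shell command python3 nudge.py [OPENING] [FORCE], which reads ROWS from standard input. ROWS is a JSON list that holds a single list of rows (three levels of brackets), with 1 to 5 rows, each of 6 numbers: dx, dy, dz in shares of 250 mm (1.0 is 250 mm), then a rotation vector rx, ry, rz in shares of 4 rad (1.0 is 4 rad); each row is the pose to reach, as a shift and turn from the pose commanded when the command began, along the tool's axes at that moment; what a row does not reach only later rows make up. A row lasts 1/10 s, in which the tool goes at most 50 mm and 0.15 rad, less where a joint would pass 70% of its speed; a pose out of reach is approached as far as the arm can. OPENING is the finger opening in mm, set as the command begins (- or left out keeps the last). The fingers move at their own pace and stop on an object; FORCE is the grip in N (left out, the last holds). Time passes only in rows, so rows that do not move let the fingers close. It prints the time, the measured TCP pose, the force, the opening and the grip force at its end. A shift or turn number past 1, either way, is cut back to 1. Input that does not fit is refused with a message, and nothing moves.
- manip.read_state(): the state, without advancing time (a new reading comes with each control period).
- manip.camera(name): name is "side" or "top"; returns (picture, depth): 384x512x3 uint8, red, green, blue; 384x512 float32, mm along the optical axis (not along the pixel's ray), 0 where there is no reading.
- manip.camera_info(name): a dict with "K" (3x3 intrinsics, pixels), "rvec" (rotation vector, rad) and "tvec" (3), from world to camera coordinates, as OpenCV has them. Camera axes: x right, y down, z forward; pixel columns grow to the right and rows downward; lengths in mm; the calibration is good to about 2 mm. A picture is of the moment at which its call begins. camera_info takes no time and is no camera call.
- manip.sign_off(): hands the job in; it is judged then, once.
The state is a dict: "clock": time; "joints": joint angles; "qd": joint speeds; "effort": joint torques, N m; "eef_pos": TCP position; "eef_rot": TCP orientation; "wrist_force": force on the tool from outside, world axes, zero at the start; "moment": the same for the moment, N m; "finger_gap": finger opening in mm; "finger_force": force on a finger pad.
Only numpy, scipy, OpenCV 4.12 (cv2) and the standard library are available. Lean on these libraries where they do the work, as an engineer would, in place of code of your own. Each camera call takes 0.05 s, during which the arm holds its last target. There are 200 camera calls.

## Working session

There is one attempt and no reset: what is moved stays moved. The work goes in short steps, Python scripts to look and compute and a shell command to move; the robot and the scene stay as the last step left them, time stands still between calls to the robot, and variables do not carry over. Pictures are saved under pics/ and viewed, at most 10 in all, crops included, and the job is handed in when it is done.

```bash
ls; mkdir -p pics; python3 - <<'E'
from cell import manip
import cv2
for n in("top","side"):
    p,d=manip.camera(n); cv2.imwrite(f"pics/{n}0.png",p[:,:,::-1]); 
    import numpy as np; np.save(f"pics/{n}0.npy",d)
    i=manip.camera_info(n); print(n,i)
print(manip.read_state(), manip.grip_depth)
E
```

```text
cell.py
nudge.py
pics
top {'K': array([[399.79393555,   0.        , 256.48462188],
       [  0.        , 399.79393555, 198.28797561],
       [  0.        ,   0.        ,   1.        ]]), 'rvec': array([ 2.15694581, -2.13446671,  0.20266759]), 'tvec': array([   5.42515426,  565.3973567 , 1120.45496717])}
side {'K': array([[382.14549699,   0.        , 254.13845046],
       [  0.        , 382.14549699, 189.93725212],
       [  0.        ,   0.        ,   1.        ]]), 'rvec': array([ 0.11359084, -2.71518773,  1.53684007]), 'tvec': array([ 543.72243293,   64.7602734 , 1053.84057809])}
{'clock': 0.1, 'joints': array([ 1.25037561e+00,  3.00386720e-01,  1.52149131e+00,  7.20202035e-06,
        1.32069298e+00, -6.65783752e-02]), 'qd': array([ 0.0002389 , -0.00207416, -0.00152572,  0.0013804 ,  0.00242742,
       -0.00051761]), 'effort': array([ 5.89793326e-04, -5.32646012e+01, -3.53285801e+01,  7.09031546e-02,
        2.35365290e-02, -6.28556654e-05]), 'eef_pos': array([138.03816404, 532.16659224, 204.97058795]), 'eef_rot': array([-3.14061693e+00, -7.20501087e-05,  2.88774850e+00]), 'wrist_force': array([0.51456838, 0.47923559, 0.77205182]), 'moment': array([ 0.01449765, -0.00269455,  0.04198018]), 'finger_force': 0.0, 'finger_gap': 93.92409419662283} -18.8
```

View pics/top0.png

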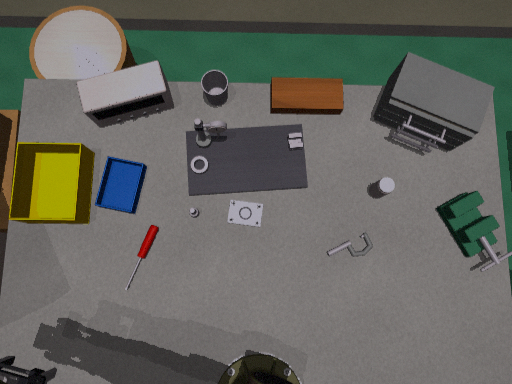

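View pics/side0.png

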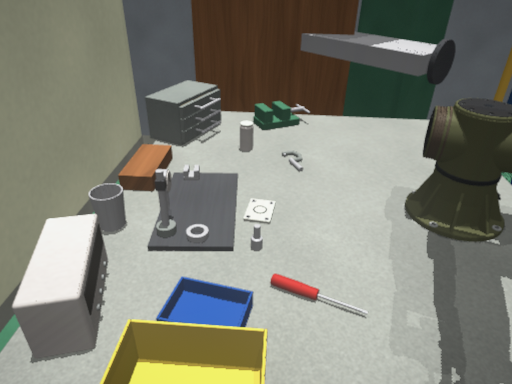

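The top view shows the cover at (245,213), the stage's front edge from (188,194) to (307,187), the plug gauge at (194,212), the ring at (199,165) and the vee block at (296,141). The side view has the cover at (260,210) and the front edge from (238,175) to (235,243).

```bash
cat > h.py <<'E'
import numpy as np, cv2
from cell import manip
def cam(n):
    i=manip.camera_info(n); R=cv2.Rodrigues(i["rvec"])[0]; return i["K"],R,i["tvec"]
def at_z(n,uv,z):
    K,R,t=cam(n); uv=np.atleast_2d(uv).astype(float)
    r=(R.T@np.linalg.inv(K)@np.c_[uv,np.ones(len(uv))].T).T; c=-R.T@t
    return c+r*((z-c[2])/r[:,2])[:,None]
def proj(n,P):
    K,R,t=cam(n); q=(K@(R@np.atleast_2d(P).T+t[:,None])).T; return q[:,:2]/q[:,2:]
def world(n,d):
    K,R,t=cam(n); v,u=np.mgrid[:384,:512]; 
    pc=np.stack([(u-K[0,2])/K[0,0]*d,(v-K[1,2])/K[1,1]*d,d],-1); return (pc-t)@R
def blob(m,u,v):
    n,l=cv2.connectedComponents(m.astype(np.uint8),connectivity=4); return l==l[v,u]
def rect(n,m,z):
    c=max(cv2.findContours(m.astype(np.uint8),0,1)[0],key=cv2.contourArea)
    ys,xs=np.nonzero(m); P=at_z(n,np.c_[xs,ys],z)[:,:2].astype(np.float32)
    return cv2.minAreaRect(P)
E
python3 - <<'E'
from h import *
for n,cs,st in(("top",(245,205),(250,160)),("side",(250,205),(215,210))):
    p=cv2.imread(f"pics/{n}0.png"); d=np.load(f"pics/{n}0.npy"); W=world(n,d); g=cv2.cvtColor(p,cv2.COLOR_BGR2GRAY)
    print(n,g[cs[1],cs[0]],g[st[1],st[0]], 'bench',g[240,245])
    b=blob(g>185,cs[0],cs[1]); s=blob(g<85,*st)
    print('cover',b.sum(),rect(n,b,8),'z',np.median(W[b][:,2])); 
    print('stage',s.sum(),rect(n,s,14),cv2.boxPoints(rect(n,s,14)).round(1).tolist(),'z',np.median(W[s][:,2]))
    m=(d>0)&(W[...,2]>15)&(W[...,2]<200)
    print([round(float(x),1) for x in np.percentile(W[s][:,2],[5,50,95])])
# plug and ring
W=world("top",np.load("pics/top0.npy"))
for u,v in((194,211),(199,165),(296,141),(204,138)):
    print(W[v-1:v+2,u-1:u+2].reshape(-1,3).mean(0).round(0))
E
```

```text
top 169 66 bench 120
cover 196608 ((631.9525756835938, -10.466552734375), (1203.0753173828125, 1681.927490234375), 1.4798555374145508) z -1.6061203332915652
stage 7172 ((707.6241455078125, 45.24742126464844), (234.63040161132812, 358.7356262207031), 4.6168622970581055) [[576.2999877929688, 214.60000610351562], [605.0999755859375, -143.0], [839.0, -124.0999984741211], [810.0999755859375, 233.5]] z 12.650760440001518
[8.5, 12.7, 30.5]
side 244 104 bench 195
cover 50480 ((461.40850830078125, -104.2828369140625), (1467.8505859375, 896.5299072265625), 76.0716781616211) z 2.0273633376315474
stage 141400 ((1224.8699951171875, -3058.16015625), (3501.02197265625, 7194.2412109375), 33.70857238769531) [[-2227.60009765625, -1037.300048828125], [1765.0, -7022.0], [4677.39990234375, -5079.0], [684.7999877929688, 905.7000122070312]] z 2.4452837724823455
[-424.9, 2.4, 232.3]
[524. 190.  58.]
[671. 186.  13.]
[ 748. -108.   25.]
[742. 168.  57.]
```

```bash
cat >> h.py <<'E'
def measure(tag,see=(),z=8,cs=None,near=0):
    out={}
    for n in("top","side"):
        p=manip.camera(n)[0][:,:,::-1] if tag!='0' else cv2.imread(f"pics/{n}0.png")
        if tag!='0': cv2.imwrite(f"pics/{n}{tag}.png",p)
        out[n]=p
    return out
E
python3 - <<'E'
from h import *
for n in("top","side"):
    K,R,t=cam(n); print(n,"cam at",(-R.T@t).round(0))
    p=cv2.imread(f"pics/{n}0.png"); g=cv2.cvtColor(p,cv2.COLOR_BGR2GRAY)
    # rectified 1 px=0.5mm map: rows x 860..440 , cols y 260..-180, planes 8
    for z,nm in((8,'c'),(14,'s')):
        X,Y=np.meshgrid(np.arange(440,860),np.arange(-180,260),indexing='ij')
        uv=proj(n,np.c_[X.ravel(),Y.ravel(),np.full(X.size,z)]).reshape(*X.shape,2).astype(np.float32)
        w=cv2.remap(g,uv[...,0],uv[...,1],cv2.INTER_CUBIC)
        if z==8: 
            sub=w[40:170,:]; th=(150 if n=="top" else 222)
            m=cv2.morphologyEx((w>th).astype(np.uint8),cv2.MORPH_OPEN,np.ones((5,5)))
            k,l,st,ce=cv2.connectedComponentsWithStats(m,connectivity=4)
            for j in range(1,k):
                if 3000<st[j][4]<9000:
                    pts=np.argwhere(l==j)[:,::1].astype(np.float32)+[440,-180]
                    print('cover',st[j][4],cv2.minAreaRect(pts.astype(np.float32)))
        else:
            ys=[];xs=[]
            for y in list(range(-120,20,4))+list(range(140,200,4)):
                col=cv2.GaussianBlur(w,(5,5),0)[110:200,y+180].astype(float); gr=-np.diff(col); i=gr.argmax()
                ys.append(y);xs.append(550.5+(gr[max(0,i-4):i+5]*np.arange(max(0,i-4),i+5)).sum()/gr[max(0,i-4):i+5].sum())
            a=np.polyfit(ys,xs,1); r=np.polyval(a,ys)-xs; k=abs(r)<4; a=np.polyfit(np.array(ys)[k],np.array(xs)[k],1); print('edge x=',a, r.std(),k.mean())
        v=cv2.resize(w[::-1,::-1],None,fx=1.3,fy=1.3)
        cv2.imwrite(f"pics/rect_{n}_{nm}.png",v)
a=cv2.imread("pics/rect_top_c.png");b=cv2.imread("pics/rect_side_c.png")
cv2.imwrite("pics/rr.png",cv2.resize(np.hstack([a,b]),None,fx=.69,fy=.69))
E
```

```text
top cam at [ 373.   37. 1198.]
cover 4606 ((527.514892578125, 44.980953216552734), (99.26243591308594, 68.77676391601562), 83.11827850341797)
edge x= [-8.13661849e-02  5.93723068e+02] 0.29409931493585245 1.0
side cam at [490. 908. 588.]
cover 5080 ((527.7947998046875, 42.38905334472656), (100.98384094238281, 71.56365203857422), 83.41805267333984)
edge x= [-8.25222516e-02  5.96198642e+02] 0.3545795876501563 1.0
```

View pics/rr.png

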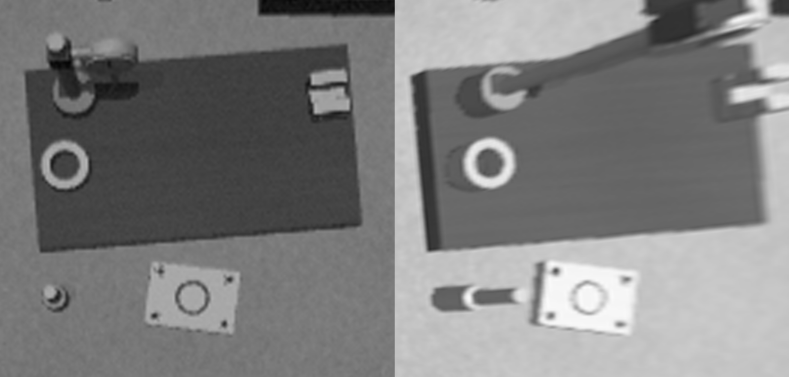

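The rectified views show the stage's front edge at about x = 595 − 0.082·y and the cover centred at (527.6, 43.7) with a yaw of about −0.118. The gap is about 30 mm. I'll move behind it with the tool y along the cover.

Careful with the scale: shifts go in shares of 250 mm and turns go in shares of 4 rad. That gives: -0.136 rad / 4 = -0.034.

```bash
echo '[[[0,0,0,0,0,-0.034]]]' | python3 nudge.py 60
echo '[[[-0.5,-0.584,0,0,0,0],[-0.5,-0.584,0,0,0,0],[-0.5,-0.584,0,0,0,0],[-0.5,-0.584,0,0,0,0],[-0.5,-0.584,0,0,0,0]]]' | python3 nudge.py
echo '[[[-0.5,-0.584,0,0,0,0],[-0.5,-0.584,0,0,0,0],[-0.5,-0.584,0,0,0,0],[-0.5,-0.584,0,0,0,0],[-0.5,-0.584,0,0,0,0]]]' | python3 nudge.py
echo '[[[-0.496,-0.588,0,0,0,0],[-0.496,-0.588,0,0,0,0],[-0.496,-0.588,0,0,0,0],[-0.496,-0.588,0,0,0,0],[-0.496,-0.588,0,0,0,0]]]' | python3 nudge.py
echo '[[[0,0,0,0,-0.0375,0],[0,0,0,0,-0.075,0],[0,0,0,0,-0.075,0],[0,0,0,0,-0.075,0]]]' | python3 nudge.py
```

```text
clock: 0.2
eef_pos: [138.1, 532.2, 205.1]
eef_rot: [-3.141, -0.0, 3.024]
wrist_force: [-0.6, -0.0, 0.6]
finger_gap: 89.0
finger_force: 0.0
clock: 0.7
eef_pos: [246.9, 369.8, 205.5]
eef_rot: [-3.141, 0.0, 3.02]
wrist_force: [0.3, 1.0, -0.5]
finger_gap: 59.8
finger_force: 0.0
clock: 1.2
eef_pos: [353.8, 210.4, 205.4]
eef_rot: [-3.141, 0.0, 3.019]
wrist_force: [-1.0, 0.7, -0.1]
finger_gap: 59.7
finger_force: 0.0
clock: 1.7
eef_pos: [459.5, 50.3, 204.9]
eef_rot: [-3.141, -0.001, 3.021]
wrist_force: [0.5, 0.3, 0.2]
finger_gap: 60.0
finger_force: 0.0
clock: 2.1
eef_pos: [457.5, 53.8, 205.9]
eef_rot: [3.141, 0.299, 3.025]
wrist_force: [0.4, 0.3, 0.2]
finger_gap: 59.8
finger_force: 0.0
```

Scaled: 0.3 rad / 4 = 0.075.

```bash
echo '[[[0,0,0,0,0.0375,0],[0,0,0,0,0.075,0],[0,0,0,0,0.075,0],[0,0,0,0,0.075,0]]]' | python3 nudge.py
echo '[[[0,0,0.4,0,0,0],[0,0,0.64,0,0,0],[0,0,0.64,0,0,0],[0,0,0.64,0,0,0],[0,0,0.64,0,0,0]]]' | python3 nudge.py
echo '[[[0,0,0.16,0,0,0],[0,0,0.172,0,0,0],[0,0,0.172,0,0,0],[0,0,0.172,0,0,0]]]' | python3 nudge.py
python3 - <<'E'
from h import *
measure('1')
a=cv2.imread("pics/side1.png")[150:290,180:360]; b=cv2.imread("pics/top1.png")[150:290,180:330]
cv2.imwrite("pics/v1.png",np.hstack([cv2.resize(a,None,fx=2.4,fy=2.4),cv2.resize(b,None,fx=2.4,fy=2.4)]))
E
```

```text
clock: 2.5
eef_pos: [458.5, 52.8, 204.8]
eef_rot: [-3.142, -0.001, 3.024]
wrist_force: [-0.6, 0.0, -0.1]
finger_gap: 60.4
finger_force: 0.0
clock: 3.0
eef_pos: [457.5, 52.7, 45.5]
eef_rot: [-3.141, -0.001, 3.024]
wrist_force: [0.4, 0.1, 1.7]
finger_gap: 59.9
finger_force: 0.0
clock: 3.4
eef_pos: [459.2, 52.6, 4.8]
eef_rot: [3.141, 0.003, 3.024]
wrist_force: [-0.4, 0.2, 0.2]
finger_gap: 60.1
finger_force: 0.0
```

View pics/v1.png

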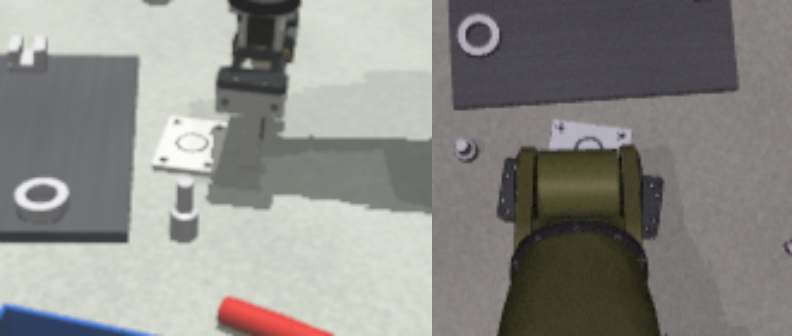

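The side crop shows the fingers standing just behind the cover's back edge with the cover undisturbed, and the top crop shows the body clear of the plug gauge. Now I'll lower a touch, push and align.

Scaled: 2 mm / 250 = 0.008.

```bash
echo '[[[0,0,0.008,0,0,0],[0,0,0.008,0,0,0],[0,0,0.008,0,0,0]]]' | python3 nudge.py
echo '[[[-0.02,0,0,0,0,0],[-0.04,0,0,0,0,0],[-0.06,0,0,0,0,0],[-0.08,0,0,0,0,0],[-0.092,0,0,0,0,0]]]' | python3 nudge.py
echo '[[[-0.012,0,0,0,0,0],[-0.024,0,0,0,0,0],[-0.036,0,0,0,0,-0.01],[-0.044,0,0,0,0,-0.02],[-0.052,0,0,0,0,-0.03]]]' | python3 nudge.py
echo '[[[-0.008,0,0,0,0,-0.01],[-0.016,0,0,0,0,-0.02],[-0.024,0,0,0,0,-0.02]]]' | python3 nudge.py
```

```text
clock: 3.8
eef_pos: [458.0, 52.5, 0.6]
eef_rot: [3.142, 0.0, 3.024]
wrist_force: [0.7, 0.2, 0.8]
finger_gap: 60.1
finger_force: 0.0
clock: 4.3
eef_pos: [481.3, 49.7, 0.4]
eef_rot: [-3.142, -0.0, 3.024]
wrist_force: [-0.2, 0.4, 1.1]
finger_gap: 60.1
finger_force: 0.0
clock: 4.8
eef_pos: [493.7, 48.2, 0.4]
eef_rot: [-3.142, -0.0, -3.138]
wrist_force: [-0.4, -0.6, -0.6]
finger_gap: 60.0
finger_force: 0.3
clock: 5.1
eef_pos: [499.7, 48.2, 0.4]
eef_rot: [-3.142, -0.0, -3.059]
wrist_force: [-0.1, -0.4, -0.4]
finger_gap: 60.0
finger_force: 0.3
```

Scaled: -10 mm / 250 = -0.04, -8 mm / 250 = -0.032.

```bash
echo '[[[-0.016,0,-0.0032,0,0,0],[-0.032,0,-0.0032,0,0,0],[-0.04,0,-0.0032,0,0,0],[-0.04,0,-0.0032,0,0,0]]]' | python3 nudge.py
echo '[[[-0.004,0,0,0,0,0],[-0.008,0,0,0,0,0],[-0.008,0,0,0,0,0]]]' | python3 nudge.py
echo '[[[-0.004,0,0,0,0,0],[-0.008,0,0,0,0,0],[-0.008,0,0,0,0,0]]]' | python3 nudge.py
```

```text
clock: 5.5
eef_pos: [510.0, 49.1, 1.2]
eef_rot: [-3.142, 0.0, -3.06]
wrist_force: [-1.1, 0.0, 0.4]
finger_gap: 60.1
finger_force: 0.0
clock: 5.8
eef_pos: [511.7, 49.2, 1.2]
eef_rot: [-3.142, 0.0, -3.059]
wrist_force: [-0.4, -0.0, 0.2]
finger_gap: 59.7
finger_force: 0.0
clock: 6.1
eef_pos: [513.6, 49.4, 1.2]
eef_rot: [3.142, -0.0, -3.059]
wrist_force: [-1.8, -1.0, -0.1]
finger_gap: 60.0
finger_force: 0.6
```

```bash
python3 - <<'E'
from h import *
measure('2')
a=cv2.imread("pics/side2.png")[165:255,190:310]; b=cv2.imread("pics/top2.png")[165:255,180:300]
cv2.imwrite("pics/v2.png",np.vstack([cv2.resize(a,None,fx=6,fy=6,interpolation=2)]))
E
```

```text
(no output)
```

View pics/v2.png

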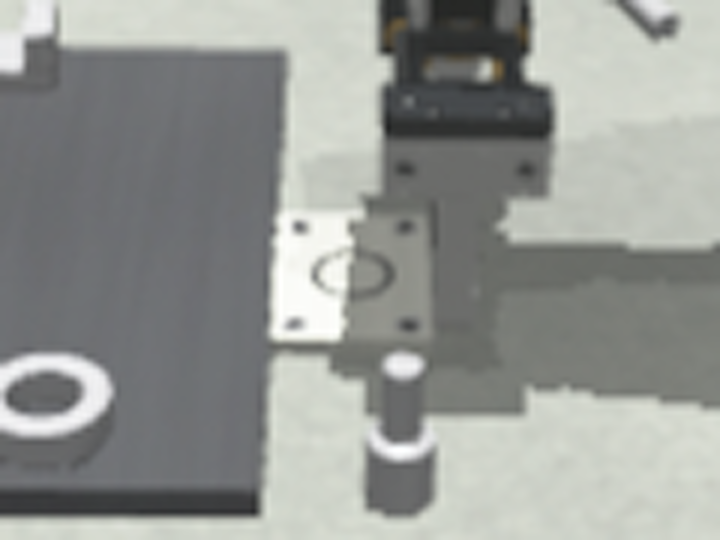

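The crop shows the cover parallel to the stage edge and almost against it (front edge at about crop x 272–285). I'll keep creeping until the force rises.

Scaled: -1 mm / 250 = -0.004.

```bash
for i in 1 2; do echo '[[[-0.004,0,0,0,0,0],[-0.004,0,0,0,0,0]]]' | python3 nudge.py|grep -E "pos|wrist"; done
```

```text
eef_pos: [513.7, 49.4, 1.1]
wrist_force: [-8.9, -0.9, 6.1]
eef_pos: [513.8, 49.4, 1.1]
wrist_force: [-14.7, -1.6, 11.4]
```

Scaled: -1 mm / 250 = -0.004.

```bash
echo '[[[-0.004,0,0,0,0,0],[-0.004,0,0,0,0,0]]]' | python3 nudge.py|grep -E "pos|wrist"
```

```text
eef_pos: [513.9, 49.4, 0.9]
wrist_force: [-21.2, -2.8, 14.8]
```

Scaled: -10 mm / 250 = -0.04, -2.5 mm / 250 = -0.01.

```bash
echo '[[[0.0048,0,-0.01,0,0,0],[0.0052,0,-0.02,0,0,0],[0.0052,0,-0.03,0,0,0],[0.0052,0,-0.04,0,0,0]]]' | python3 nudge.py; python3 - <<'E'
from h import *
measure('3')
a=cv2.imread("pics/side3.png")[165:255,190:310]
cv2.imwrite("pics/v3.png",np.vstack([cv2.resize(a,None,fx=6,fy=6,interpolation=2)]))
E
```

```text
clock: 7.2
eef_pos: [513.9, 49.5, 10.7]
eef_rot: [3.142, -0.004, -3.059]
wrist_force: [-6.3, -0.6, 0.0]
finger_gap: 59.9
finger_force: 3.3
```

View pics/v3.png

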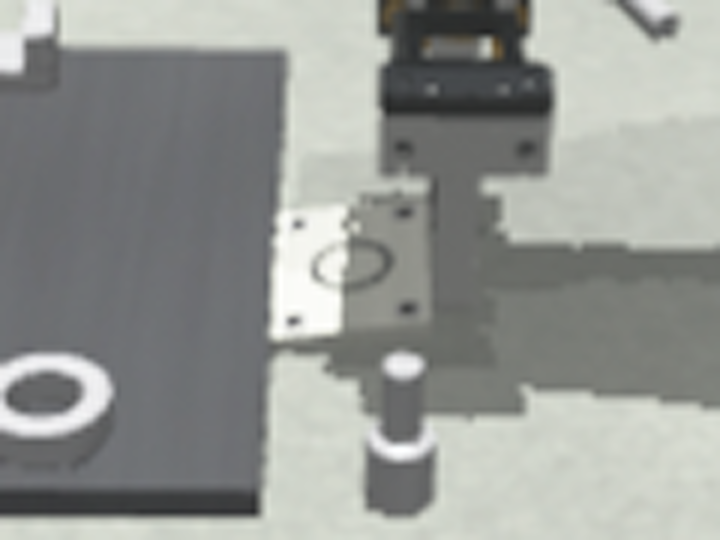

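The crop shows the back edge raised about 10 mm, with the front edge still at the stage. I'll continue along the arc.

Scaled: -22.9 mm / 250 = -0.0916, -18.5 mm / 250 = -0.074.

```bash
echo '[[[-0.0032,0,-0.0184,0,0,0],[-0.0056,0,-0.0372,0,0,0],[-0.0096,0,-0.0556,0,0,0],[-0.0148,0,-0.074,0,0,0],[-0.0216,0,-0.0916,0,0,0]]]' | python3 nudge.py
```

```text
clock: 7.8
eef_pos: [519.5, 49.9, 33.9]
eef_rot: [3.141, -0.003, -3.059]
wrist_force: [-7.6, -1.3, 2.1]
finger_gap: 60.0
finger_force: 4.0
```

Scaled: -18.4 mm / 250 = -0.0736, -6.4 mm / 250 = -0.0256.

```bash
echo '[[[-0.0076,0,-0.016,0,0,0],[-0.016,0,-0.0316,0,0,0],[-0.0256,0,-0.0464,0,0,0],[-0.0368,0,-0.0604,0,0,0],[-0.0492,0,-0.0736,0,0,0]]]' | python3 nudge.py
```

```text
clock: 8.3
eef_pos: [533.2, 51.0, 52.9]
eef_rot: [-3.142, 0.0, -3.059]
wrist_force: [-3.6, -0.7, 2.7]
finger_gap: 60.4
finger_force: 2.3
```

Scaled: -20 mm / 250 = -0.08, -15.7 mm / 250 = -0.0628.

```bash
echo '[[[-0.0164,0,-0.0096,0,0,0],[-0.0312,0,-0.0204,0,0,0],[-0.0468,0,-0.0304,0,0,0],[-0.0628,0,-0.0388,0,0,0],[-0.08,0,-0.046,0,0,0]]]' | python3 nudge.py; python3 - <<'E'
from h import *
measure('4')
a=cv2.imread("pics/side4.png")[155:245,190:310]
cv2.imwrite("pics/v4.png",np.vstack([cv2.resize(a,None,fx=6,fy=6,interpolation=2)]))
E
```

```text
clock: 8.8
eef_pos: [553.7, 52.7, 65.2]
eef_rot: [-3.142, 0.002, -3.059]
wrist_force: [-5.3, -0.7, 10.4]
finger_gap: 60.3
finger_force: 6.0
```

View pics/v4.png

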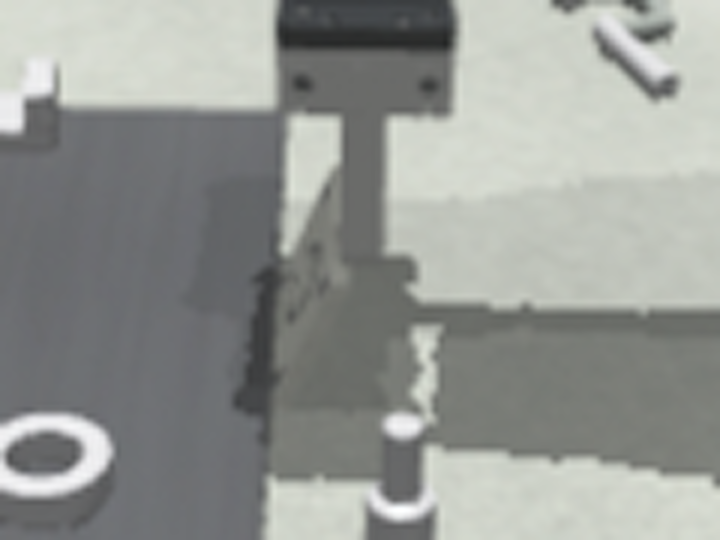

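The crop shows the cover leaning at about 68° with its front edge at the foot of the stage edge and the fingers behind its raised edge. I'll go on past upright.

Scaled: -23.2 mm / 250 = -0.0928, -18.3 mm / 250 = -0.0732.

```bash
echo '[[[-0.0176,0,-0.0064,0,0,0],[-0.0356,0,-0.0112,0,0,0],[-0.054,0,-0.0144,0,0,0],[-0.0732,0,-0.0168,0,0,0],[-0.0928,0,-0.018,0,0,0]]]' | python3 nudge.py
```

```text
clock: 9.4
eef_pos: [577.7, 54.6, 70.0]
eef_rot: [-3.142, 0.004, -3.059]
wrist_force: [-0.5, -0.3, 7.8]
finger_gap: 59.9
finger_force: 3.9
```

Scaled: -20 mm / 250 = -0.08, -15 mm / 250 = -0.06.

```bash
echo '[[[-0.02,0,0,0,0,0],[-0.04,0,0.0012,0,0,0],[-0.06,0,0.0032,0,0,0],[-0.08,0,0.006,0,0,0]]]' | python3 nudge.py; python3 - <<'E'
from h import *
measure('5')
a=cv2.imread("pics/side5.png")[155:245,190:310]
cv2.imwrite("pics/v5.png",np.vstack([cv2.resize(a,None,fx=6,fy=6,interpolation=2)]))
E
```

```text
clock: 9.8
eef_pos: [597.8, 56.3, 68.4]
eef_rot: [-3.141, 0.004, -3.059]
wrist_force: [-0.2, 0.8, 5.1]
finger_gap: 59.9
finger_force: 2.4
```

View pics/v5.png

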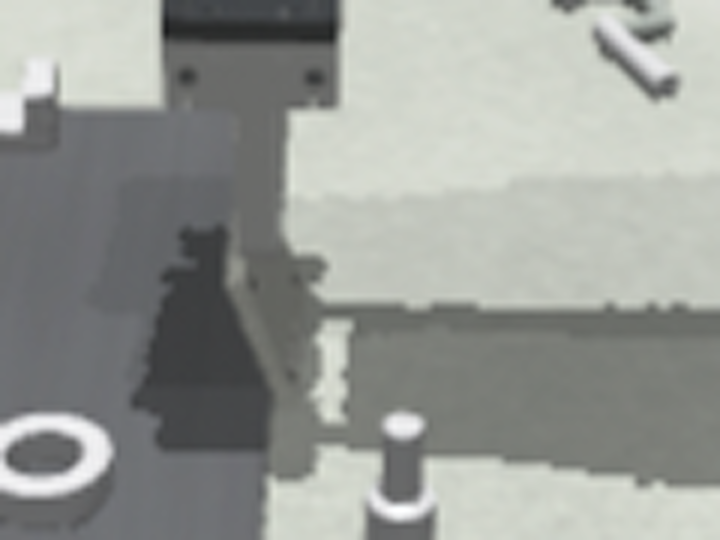

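The crop shows the cover past upright, leaning over the stage, with the fingertips resting on its upper edge. I'll push on slightly and lift off to let it fall.

Scaled: -20 mm / 250 = -0.08, -10 mm / 250 = -0.04.

```bash
echo '[[[-0.024,0,0.004,0,0,0],[-0.04,0,-0.032,0,0,0],[-0.04,0,-0.08,0,0,0],[-0.04,0,-0.08,0,0,0],[-0.04,0,-0.08,0,0,0]]]' | python3 nudge.py; echo '[[[0.24,0,-0.04,0,0,0],[0.36,0,-0.04,0,0,0],[0.36,0,-0.04,0,0,0]]]' | python3 nudge.py; python3 - <<'E'
from h import *
measure('6')
a=cv2.imread("pics/side6.png")[155:245,190:310]; b=cv2.imread("pics/top6.png")[130:250,180:310]
cv2.imwrite("pics/v6.png",np.hstack([cv2.resize(a,(480,360),interpolation=2),cv2.resize(b,(320,300),interpolation=2).repeat(1,0) if 0 else cv2.resize(b,(320,360))]))
E
```

```text
clock: 10.4
eef_pos: [606.0, 57.0, 87.5]
eef_rot: [-3.142, 0.001, -3.059]
wrist_force: [-0.1, 0.1, -0.0]
finger_gap: 60.2
finger_force: 0.0
clock: 10.7
eef_pos: [511.9, 49.5, 96.3]
eef_rot: [3.141, -0.004, -3.059]
wrist_force: [1.1, 0.4, 0.7]
finger_gap: 60.0
finger_force: 0.0
```

View pics/v6.png

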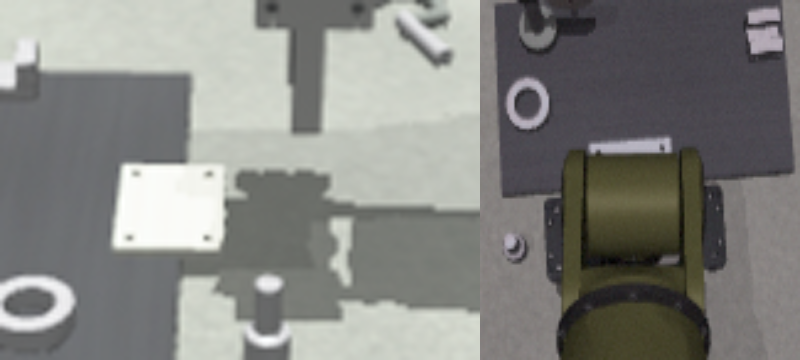

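The cover has flipped: no ring is visible, and it lies on the stage overhanging the front edge (crop near edge at about x 225, stage edge at 188). I'll measure it.

```bash
cat >> h.py <<'E'
E0=np.array([595.6,0.]); YAW=0.082
def cover(tag,z=22,n="side",th=222):
    g=cv2.imread(f"pics/{n}{tag}.png",0)
    X,Y=np.meshgrid(np.arange(440,860),np.arange(-180,260),indexing='ij')
    uv=proj(n,np.c_[X.ravel(),Y.ravel(),np.full(X.size,z)]).reshape(*X.shape,2).astype(np.float32)
    w=cv2.remap(g,uv[...,0],uv[...,1],cv2.INTER_CUBIC)
    m=cv2.morphologyEx((w>th).astype(np.uint8),cv2.MORPH_OPEN,np.ones((5,5)))
    k,l,st,ce=cv2.connectedComponentsWithStats(m,connectivity=4)
    for j in range(1,k):
        if 2000<st[j][4]<9000:
            P=(np.argwhere(l==j)+[440,-180]).astype(np.float32); r=cv2.minAreaRect(P)
            b=cv2.boxPoints(r); print(n,st[j][4],r,'stage x of corners',((b-E0)@[np.cos(YAW),np.sin(YAW)]).round(1),'y',b[:,1].round(0))
E
python3 - <<'E'
from h import *
cover('6')
W=world("side",manip.camera("side")[1]); uv=proj("side",[[600,50,22],[575,50,22],[630,50,22]]).round().astype(int); print([W[v,u].round(1) for u,v in uv])
E
```

```text
side 6632 ((600.7344970703125, 55.18620300292969), (69.9242935180664, 100.73416137695312), 4.763641834259033) stage x of corners [-25.4 -25.3  44.7  44.5] y [102.   2.   8. 108.]
[array([598.4,  56.7,  24.9]), array([574.8,  50.8,  22.7]), array([628.9,  51.5,  22.8])]
```

Scaled: 78.5 mm / 250 = 0.314, 50 mm / 250 = 0.2.

```bash
echo '[[[0,0,0.2,0,0,0],[0,0,0.314,0,0,0],[0,0,0.314,0,0,0],[0,0,0.314,0,0,0]]]' | python3 nudge.py
echo '[[[-0.06,0,0,0,0,0],[-0.112,0,0,0,0,0],[-0.14,0,0,0,0,0],[-0.16,0,0,0,0,0],[-0.168,0,0,0,0,0]]]' | python3 nudge.py
```

```text
clock: 11.25
eef_pos: [517.1, 49.6, 19.1]
eef_rot: [-3.142, 0.0, -3.059]
wrist_force: [-0.4, 0.3, -0.5]
finger_gap: 59.7
finger_force: 0.0
clock: 11.75
eef_pos: [558.5, 53.1, 19.2]
eef_rot: [-3.141, 0.001, -3.059]
wrist_force: [-1.8, -1.2, 0.6]
finger_gap: 60.4
finger_force: 0.6
```

Contact. Lower 1.5 mm and push on about 34 mm, slowly.

Scaled: -6 mm / 250 = -0.024, -3 mm / 250 = -0.012.

```bash
echo '[[[0.008,0,0,0,0,0],[0.008,0,0.0064,0,0,0],[0,0,0.0064,0,0,0],[-0.012,0,0.0064,0,0,0],[-0.024,0,0.0064,0,0,0]]]' | python3 nudge.py
echo '[[[-0.016,0,0,0,0,0],[-0.032,0,0,0,0,0],[-0.048,0,0,0,0,0],[-0.064,0,0,0,0,0],[-0.076,0,0,0,0,0]]]' | python3 nudge.py
echo '[[[-0.012,0,0,0,0,0],[-0.024,0,0,0,0,0],[-0.032,0,0,0,0,0],[-0.036,0,0,0,0,0]]]' | python3 nudge.py
```

```text
clock: 12.25
eef_pos: [564.2, 53.6, 16.9]
eef_rot: [3.142, -0.0, -3.059]
wrist_force: [-0.1, -0.7, 0.7]
finger_gap: 60.0
finger_force: 0.3
clock: 12.75
eef_pos: [583.3, 55.1, 16.9]
eef_rot: [3.142, 0.0, -3.059]
wrist_force: [-1.0, 0.3, 1.1]
finger_gap: 60.0
finger_force: 0.5
clock: 13.15
eef_pos: [592.1, 55.9, 16.9]
eef_rot: [3.142, 0.0, -3.059]
wrist_force: [-0.2, -0.8, 0.5]
finger_gap: 60.2
finger_force: 0.5
```

Scaled: 90 mm / 250 = 0.36, -60 mm / 250 = -0.24.

```bash
echo '[[[0.04,0,0,0,0,0],[0.12,0,-0.02,0,0,0],[0.24,0,-0.12,0,0,0],[0.36,0,-0.24,0,0,0],[0.36,0,-0.24,0,0,0]]]' | python3 nudge.py; echo '[[[0.2,0,-0.16,0,0,0],[0.4,0,-0.32,0,0,0],[0.48,0,-0.4,0,0,0],[0.48,0,-0.4,0,0,0]]]' | python3 nudge.py;python3 - <<'E'
from h import *
measure('7'); cover('7'); cover('7',n="top",th=125)
a=cv2.imread("pics/side7.png")[155:245,190:310]; b=cv2.imread("pics/top7.png")[120:240,180:310]
cv2.imwrite("pics/v7.png",np.hstack([cv2.resize(a,(480,360),interpolation=2),cv2.resize(b,(320,360))]))
E
```

```text
clock: 13.65
eef_pos: [501.7, 48.4, 80.4]
eef_rot: [-3.141, 0.005, -3.059]
wrist_force: [0.4, 0.5, -0.5]
finger_gap: 59.9
finger_force: 0.0
clock: 14.05
eef_pos: [382.0, 38.6, 180.2]
eef_rot: [-3.141, 0.006, -3.059]
wrist_force: [0.9, -0.2, -0.1]
finger_gap: 59.8
finger_force: 0.0
side 6457 ((636.199951171875, 58.94389724731445), (69.3818130493164, 98.13090515136719), 4.879272937774658) stage x of corners [10.4 10.8 80.1 79.8] y [105.   7.  13. 111.]
top 4618 ((537.5599975585938, -95.71209716796875), (113.48196411132812, 116.4090347290039), 87.33700561523438) stage x of corners [-130.7  -15.2   -0.7 -116.1] y [-150. -155.  -42.  -36.]
top 3458 ((559.0560913085938, 33.382469177246094), (57.936302185058594, 137.3944549560547), 4.653351306915283) stage x of corners [-62.6 -62.7  -4.8  -4.7] y [100. -37. -33. 104.]
top 6774 ((636.283935546875, 60.02316665649414), (70.09336853027344, 99.74982452392578), 4.666858196258545) stage x of corners [10.4 10.4 80.5 80.5] y [107.   7.  13. 113.]
top 2882 ((732.5, 235.5), (47.0, 127.0), 90.0) stage x of corners [ 90.5 217.1 220.9  94.4] y [212. 212. 259. 259.]
top 5760 ((824.7089233398438, 95.9382553100586), (69.23471069335938, 146.0856170654297), 1.9749339818954468) stage x of corners [205.1 198.1 267.3 274.2] y [168.  22.  24. 170.]
```

View pics/v7.png

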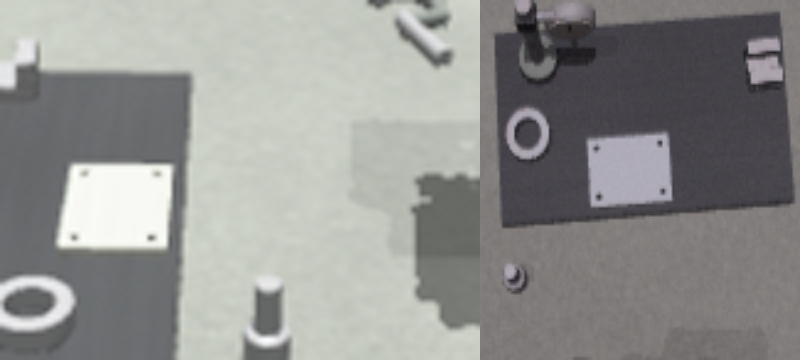

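Both views show the cover plain side up and wholly on the stage, with its near edge about 10 mm inside the front edge. The ring, vee block and plug gauge are undisturbed and the gripper is clear, so I'm handing in.

```bash
python3 -c "
from cell import manip
print(manip.sign_off())"
```

```text
the job is handed in; nothing more can be done
None
```

I turned the cover plate over by pushing and tipping it. It lies flat on the inspection plate, plain face up, its near edge about 10 mm inside the front edge and the fingers clear, and I handed it in at about 14 s; no verdict was returned.

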